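Find the full nail tin by its heft

TASK

Somebody left three closed nail tins on the birdhouse bench that look alike, and only the full one, the heaviest, is wanted for the roof: lift the tins to feel which it is. Stand the two lighter tins upright in the shallow wooden tray, and finish while holding the heaviest one up, upright and still in the gripper, about 15 to 20 cm clear of the bench: do not put it down or let it go. Leave the tools, the copper caps and the cedar panel where they lie.

Things in the scene. Friction and masses are not known exactly. Their poses are not given: they have to be found in the camera images.
- tin_a: One of three tins of roofing nails that look exactly alike: a closed plain bare-metal cylinder, 56 mm diameter (a look-only lid rim is 1 mm wider), 80 mm tall, standing upright on the bench. Origin at the centre of its underside, z up. The three contents differ and nothing settles or rattles: each tin weighs between 0.12 and 0.80 kg, and the heaviest is at least 0.3 kg heavier than either of the others. Which tin stands where, and thus which place holds the heaviest, varies.
- tin_b: One of three tins of roofing nails that look exactly alike: a closed plain bare-metal cylinder, 56 mm diameter (a look-only lid rim is 1 mm wider), 80 mm tall, standing upright on the bench. Origin at the centre of its underside, z up. The three contents differ and nothing settles or rattles: each tin weighs between 0.12 and 0.80 kg, and the heaviest is at least 0.3 kg heavier than either of the others. Which tin stands where, and thus which place holds the heaviest, varies.
- tin_c: One of three tins of roofing nails that look exactly alike: a closed plain bare-metal cylinder, 56 mm diameter (a look-only lid rim is 1 mm wider), 80 mm tall, standing upright on the bench. Origin at the centre of its underside, z up. The three contents differ and nothing settles or rattles: each tin weighs between 0.12 and 0.80 kg, and the heaviest is at least 0.3 kg heavier than either of the others. Which tin stands where, and thus which place holds the heaviest, varies.
- tray: Shallow open tray of pale wood, fixed to the bench, 276 mm long (its x axis) by 156 mm wide (its y axis) by 28 mm tall; walls and floor 8 mm thick, so the inside is 260 by 140 mm and its floor lies 8 mm above the bench. Empty at the start; three tins fit in a row along its x axis with 85 mm between centres. Origin at the centre of its underside, z up.
- cap_a: Copper roof cap, a cone 70 mm across and 46 mm tall. A bystander: leave it where it is. Origin at the middle of its underside.
- cap_b: Copper roof cap, a cone 70 mm across and 46 mm tall. A bystander: leave it where it is. Origin at the middle of its underside.
- awl: Awl lying on the bench along its x axis, about 130 mm long and 25 mm thick, turned wooden handle (towards -x), brass collar, steel spike. A bystander: leave it where it is. Origin at bench level under the front end of the handle.
- mallet: Beech mallet lying down; head 65 by 120 by 60 mm, handle reaching 250 mm from the head's middle along its -x axis. A bystander: leave it where it is. Origin at the underside of the head.
- try_square: Try square lying flat; wooden stock 110 mm along its y axis, 16 mm thick, steel blade reaching 160 mm along its x axis. A bystander: leave it where it is. Origin at the underside of the stock.
- gable: House-shaped cedar gable panel lying flat, 12 mm thick, 160 mm wide (y), reaching from 50 mm behind its origin to the gable's tip 130 mm ahead (x). A bystander: leave it where it is. Origin at the middle of its underside's rectangular half.
Mind the look-alikes: they are no part of the job. Leave any purple or turquoise look-alike of the tin_c alone.

How it is judged:
By the outcome, as a careful person would: the job done as asked, in the order asked, and still so for the second after the job is handed in, while the arm keeps its last pose, push and grip.
It also fails if it takes over 72 s, if anything falls off the work surface, if the arm or the gripper's body presses on something with over 40 N, if the wrist force passes 120 N, or if a joint passes its speed limit or range.

ROBOT

A 7-joint arm with a two-finger parallel gripper is mounted at the origin on the work surface. World frame = base frame: x ahead of the robot, y to its left, z up, the work surface at z = 0. Lengths are in m, angles in rad, forces in N, time in s.
With the tool pointing down it reaches from about 0.4 to 0.9 m from the base axis. Payload 5.5 kg.
Tool frame: the origin (TCP) lies midway between the tips of the shut fingers; the grasp point (between the pads) lies 19 mm behind it; z points along the fingers, x is the direction in which the jaws open and shut, and the axes are right-handed (so a half turn about z gives the same grasp; the last joint's range is limited). The gripper opens to 92 mm and grips with 3 to 60 N. Pads are 19 mm wide; open, the fingers measure 130 mm over their backs; the gripper's body (75 mm by 190 mm) begins 47 mm behind the grasp point.
Start: joints at [-1.07, 0.501, -0.427, 1.55, 0.221, 1.138, -0.21], TCP at [0.153, 0.632, 0.227] pointing down, gripper open.
Joint ranges: [-2.88, 2.88], [-0.31, 2.03], [-1.54, 1.56], [0.2, 2.42], [-1.41, 4.55], [0.19, 2.02], [-2.57, 2.57]. Speed limits (rad/s): [2.57, 2.57, 3.14, 3.14, 3.14, 3.14, 3.14].

INTERFACE

Orientations are given as a unit quaternion [w, x, y, z].
In Python, from plant import robot gives the robot as it stands. The module is installed in compiled form; this text tells all that it offers.
- The arm moves only by the tool play_rows, never from a script. Its argument "series" is a list of rows, each a list of 3 entries, a list of its own where there are three numbers: the closure in counts, from 0 (fully open) to 255 (shut), then the shift along the tool's x, y, z in m, then the turn, a rotation vector about the tool's x, y, z in rad. A call has 1 to 20 rows; each row is the pose to reach, as a shift and turn from the pose commanded when the call began, along the tool's axes at that moment; what a row does not reach only later rows make up. A row lasts 1/8 s, in which the tool goes at most 62.5 mm and 10.7 degrees, less where a joint would pass 70% of its speed; a pose out of reach is approached as far as the arm can. A call with a gripper value outside its range is refused whole. The fingers move at their own pace and stop on an object; "force" is the grip in N (left out, the last holds). Time passes only in rows, so rows that repeat a pose let the fingers close. It gives the time, the measured TCP pose, the force and the opening at its end, in the units of the state.
- robot.get_state(): the state, without advancing time (a new reading comes with each control period).
- robot.capture(name): name is "scene" or "top" or "wrist"; returns a dict with "pixels" (420x560x3 uint8, red, green, blue), "mtx" (3x3 intrinsics, pixels), "distortion" ([k1, k2, p1, p2, k3] as OpenCV has them; the pictures are not rectified), "position" and "rotation" of the camera in the world. Camera axes: x right, y down, z forward; pixel columns grow to the right and rows downward; lengths in m; the calibration is good to about 2 mm. A picture is of the moment at which its call begins. There is no depth.
- robot.finish_job(): hands the job in, once; it reports no verdict.
The state is a dict: "clock": time; "joint_pos": joint angles; "joint_velocities": joint speeds; "joint_torque": joint torques, N m; "position": TCP position; "orientation": TCP orientation; "wrist_force": force on the tool from outside, world axes, zero at the start; "ft_torque": the same for the moment, N m; "width": finger opening in m.
Only numpy, scipy, OpenCV 4.12 (cv2) and the standard library are available. Lean on these libraries where they do the work, as an engineer would, in place of code of your own. Each camera call takes 0.05 s, during which the arm holds its last target. There are 200 camera calls.

## Working session

There is one attempt and no reset: what is moved stays moved. The work goes in short steps, Python scripts to look and compute and a tool call to move; the robot and the scene stay as the last step left them, time stands still between calls to the robot, and variables do not carry over. Pictures are saved under pics/ and viewed, on a budget of 10 in all, crops included, one or two more only if the job needs it, and the job is handed in when it is done.

Besides the shell and the picture viewer there is one more tool, called after "Call:" as name(argument=value, ...) on one line, values as JSON. play_rows: Moves the arm, as the interface text tells. Its arguments: {"type":"object","properties":{"series":{"type":"array","items":{"type":"array"}},"force":{"type":"number"}},"required":["series"]}

```bash
mkdir -p pics
cat > h.py <<'E'
import numpy as np, cv2
from plant import robot
from scipy.spatial.transform import Rotation as R
def snap(cam,fn=None):
    c=robot.capture(cam)
    if fn: cv2.imwrite(fn,cv2.cvtColor(c["pixels"],cv2.COLOR_RGB2BGR))
    return c
def ray(c,u,v,z):
    n=cv2.undistortPoints(np.array([[[u,v]]],float),np.array(c["mtx"]),np.array(c["distortion"])).ravel()
    d=np.array(c["rotation"])@np.array([n[0],n[1],1]); p=np.array(c["position"])
    return p+d*(z-p[2])/d[2]
def rot():
    q=robot.get_state()["orientation"]; return R.from_quat([q[1],q[2],q[3],q[0]])
E
python3 - <<'E'
from h import *
import pickle
s=robot.get_state(); print({k:np.round(v,3) for k,v in s.items()}); print(rot().as_matrix().round(3))
a=snap("top","pics/top.png"); b=snap("scene","pics/scene.png")
pickle.dump((a,b),open("c.pkl","wb"))
print(a["position"],b["position"],np.round(a["rotation"],2))
E
```

```text
{'clock': np.float64(0.0), 'joint_pos': array([-1.07 ,  0.502, -0.427,  1.551,  0.221,  1.138, -0.21 ]), 'joint_velocities': array([ 0.   ,  0.002, -0.   , -0.001,  0.002, -0.001,  0.   ]), 'joint_torque': array([-0.0000e+00, -5.6658e+01, -5.8160e+00, -2.7911e+01, -6.9000e-02,
        3.1000e-02,  0.0000e+00]), 'position': array([0.153, 0.631, 0.226]), 'orientation': array([ 0.001,  0.786,  0.618, -0.001]), 'wrist_force': array([ 0.79 , -0.49 , -0.004]), 'ft_torque': array([ 0.005,  0.033, -0.033]), 'width': np.float64(0.092)}
[[ 0.235  0.972 -0.   ]
 [ 0.972 -0.235 -0.002]
 [-0.002 -0.    -1.   ]]
[ 0.49519314 -0.09285696  0.98319815] [ 1.0004977  -0.63674035  0.99853586] [ 0.04 -0.7   0.71 -0.03]
```

View pics/top.png

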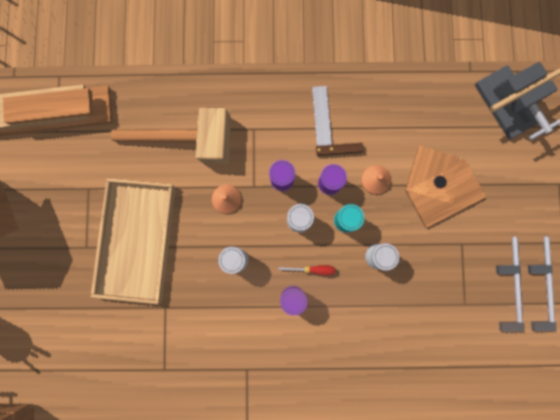

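View pics/scene.png

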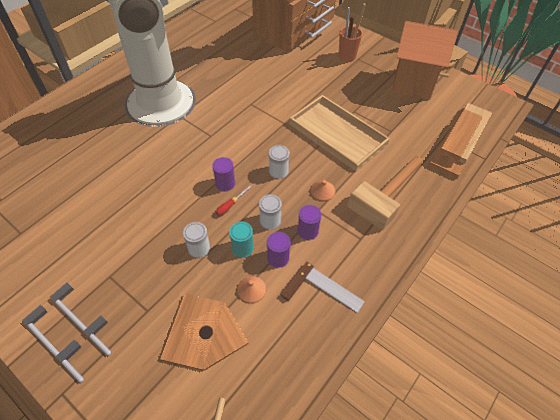

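The top view shows the plain tins at about (300,217), (232,260) and (385,257). The tray is at left, with corners near (108,180), (173,184), (160,303) and (93,297). The purple and turquoise tins are decoys. An enlarged crop will give better pixel positions.

```bash
python3 - <<'E'
import cv2
a=cv2.imread("pics/top.png")[165:315,205:405]
cv2.imwrite("pics/crop.png",cv2.resize(a,None,fx=4,fy=4,interpolation=cv2.INTER_CUBIC))
E
sed -i 's/d=np.array(c\["rotation"\])@/q=c["rotation"]; d=R.from_quat([q[1],q[2],q[3],q[0]]).as_matrix()@/' h.py
python3 - <<'E'
from h import *
import pickle
a,b=pickle.load(open("c.pkl","rb"))
for n,u,v,z in [("t1",300.5,217,.08),("t2",232,260,.08),("t3",385,257,.08),("p1",282,175,.08),("p2",333,179,.08),("p3",293,300,.08),("turq",350,217,.08),("capA",227,199,.02),("capB",376,179,.02),("awl1",280,269,.01),("awl2",336,270,.02),("malh",212,133,.06),
 ("c1",108,180,.028),("c2",173,184,.028),("c3",160,303,.028),("c4",93,297,.028)]: print(n,ray(a,u,v,z).round(3))
E
```

```text
t1 [ 0.579 -0.132  0.08 ]
t2 [0.487 0.017 0.08 ]
t3 [ 0.491 -0.312  0.08 ]
p1 [ 0.672 -0.092  0.08 ]
p2 [ 0.662 -0.204  0.08 ]
p3 [ 0.401 -0.113  0.08 ]
turq [ 0.578 -0.239  0.08 ]
capA [0.628 0.036 0.02 ]
capB [ 0.672 -0.312  0.02 ]
awl1 [ 0.465 -0.086  0.01 ]
awl2 [ 0.462 -0.214  0.02 ]
malh [0.774 0.065 0.06 ]
c1 [0.674 0.313 0.028]
c2 [0.663 0.161 0.028]
c3 [0.392 0.186 0.028]
c4 [0.406 0.339 0.028]
```

View pics/crop.png

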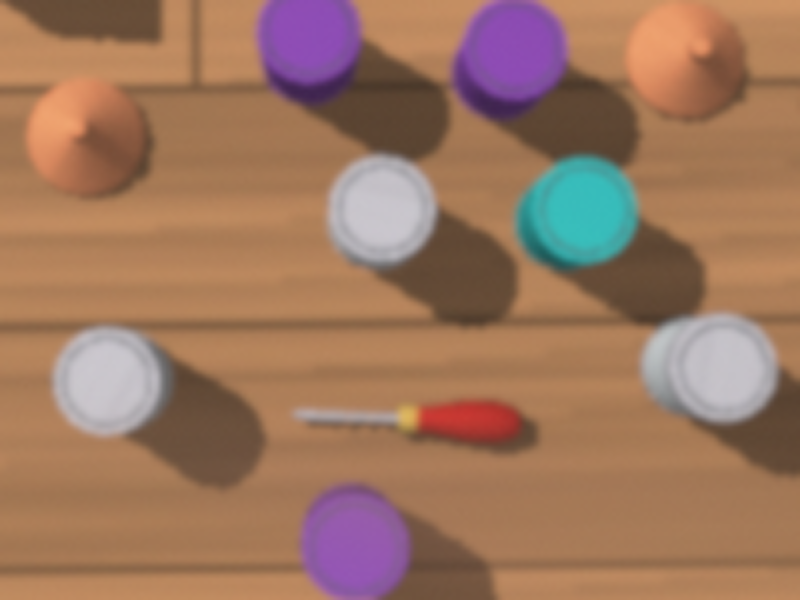

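```bash
cat >> h.py <<'E'
def go(*pts):
    s=robot.get_state(); M=rot()
    for p in pts: print(p,"->",M.inv().apply(np.array(p)-s["position"]).round(4))
E
python3 - <<'E'
from h import *
import pickle
a,b=pickle.load(open("c.pkl","rb"))
for u,v,z in [(350,60,0),(350,30,.12),(415,95,0),(280,178,0),(270,227,0),(197,256,0)]: print(ray(b,u,v,z).round(3))
print(ray(a,8,340,.1),ray(a,0,200,.15))
go((.153,.63,.40),(.487,.017,.40),(.487,.017,.16),(.487,.017,.041))
E
```

```text
[0.359 0.59  0.   ]
[0.344 0.581 0.12 ]
[0.634 0.575 0.   ]
[ 0.509 -0.     0.   ]
[ 0.594 -0.148  0.   ]
[ 0.506 -0.334  0.   ]
[0.32472976 0.48343981 0.1       ] [0.612918   0.48169054 0.15      ]
(0.153, 0.63, 0.4) -> [-0.0014  0.0002 -0.1742]
(0.487, 0.017, 0.4) -> [-0.5184  0.4692 -0.1733]
(0.487, 0.017, 0.16) -> [-0.518   0.4692  0.0667]
(0.487, 0.017, 0.041) -> [-0.5178  0.4693  0.1857]
```

Call:
play_rows(series=[[0,[0,0,-0.06],[0,0,0]],[0,[0,0,-0.12],[0,0,0]],[0,[0,0,-0.174],[0,0,0]],[0,[-0.04,0.036,-0.174],[0,0,0]],[0,[-0.08,0.072,-0.174],[0,0,0]],[0,[-0.12,0.109,-0.174],[0,0,0]],[0,[-0.165,0.149,-0.174],[0,0,0]],[0,[-0.21,0.19,-0.174],[0,0,0]],[0,[-0.255,0.231,-0.174],[0,0,0]],[0,[-0.3,0.272,-0.15],[0,0,0]],[0,[-0.345,0.312,-0.12],[0,0,0]],[0,[-0.385,0.348,-0.09],[0,0,0]],[0,[-0.425,0.385,-0.06],[0,0,0]],[0,[-0.465,0.421,-0.03],[0,0,0]],[0,[-0.5,0.453,0],[0,0,0]],[0,[-0.518,0.469,0.02],[0,0,0]],[0,[-0.518,0.469,0.04],[0,0,0]],[0,[-0.518,0.469,0.04],[0,0,0]]], force=40)

```text
clock: 2.35
position: [0.4852, 0.0175, 0.185]
orientation: [-0.001, 0.786, 0.618, -0.002]
wrist_force: [-0.1, -0.9, -0.4]
width: 0.0919
```

Run:
```python
from h import *
import pickle
w=snap("wrist","pics/w1.png");pickle.dump(w,open("w.pkl","wb"))
print(robot.get_state()["position"],w["position"],rot().as_matrix().round(3))
```

```text
[0.48613117 0.01791765 0.18617764] [0.40911208 0.03473177 0.34328673] [[ 0.235  0.972 -0.002]
 [ 0.972 -0.235 -0.   ]
 [-0.001 -0.002 -1.   ]]
```

View pics/w1.png

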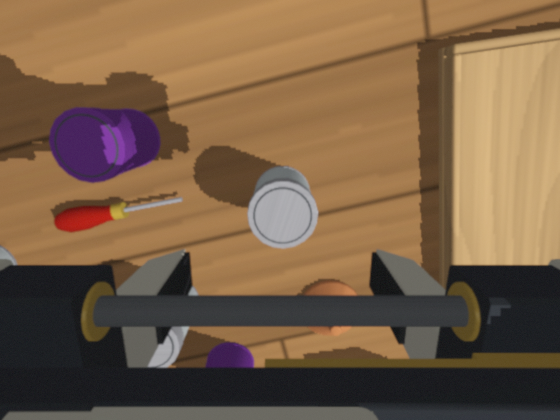

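The wrist view shows the plain tin t2 with its lid centre at about (283,214), between the open fingers.

Run:
```python
from h import *
import pickle
w=pickle.load(open("w.pkl","rb"))
p=ray(w,283,214,.08); print(p); 
go((p[0],p[1],.041),(.487,.017,.041))
```

```text
[0.48620178 0.0176191  0.08      ]
(np.float64(0.48620178202844727), np.float64(0.017619095298530434), 0.041) -> [-0.0002  0.0004  0.1452]
(0.487, 0.017, 0.041) -> [-0.0006  0.0014  0.1452]
```

Call:
play_rows(series=[[0,[0,0,0.05],[0,0,0]],[0,[0,0,0.1],[0,0,0]],[0,[0,0,0.13],[0,0,0]],[0,[0,0,0.145],[0,0,0]],[0,[0,0,0.145],[0,0,0]],[255,[0,0,0.145],[0,0,0]],[255,[0,0,0.145],[0,0,0]],[255,[0,0,0.145],[0,0,0]],[255,[0,0,0.145],[0,0,0]],[255,[0,0,0.145],[0,0,0]],[255,[0,0,0.135],[0,0,0]],[255,[0,0,0.115],[0,0,0]],[255,[0,0,0.085],[0,0,0]],[255,[0,0,0.055],[0,0,0]],[255,[0,0,0.045],[0,0,0]],[255,[0,0,0.045],[0,0,0]],[255,[0,0,0.045],[0,0,0]],[255,[0,0,0.045],[0,0,0]]])

```text
clock: 4.65
position: [0.486, 0.0177, 0.1405]
orientation: [-0.001, 0.786, 0.618, -0.001]
wrist_force: [-0.4, 0.7, -1.6]
width: 0.0556
```

```bash
cat >> h.py <<'E'
def weigh():
    f=[]
    for i in range(4):
        f.append(robot.get_state()["wrist_force"]); robot.capture("wrist")
    f.append(robot.get_state()["wrist_force"])
    print("force",np.round(f,2).tolist(),"mass",-np.mean(f,0)[2]/9.81)
    s=robot.get_state(); print(s["position"],s["width"],s["clock"],rot().as_matrix().round(3).tolist())
E
python3 - <<'E'
from h import *
weigh()
go((.594,.244,.16),(.474,.256,.16),(.594,.244,.05),(.474,.256,.05))
E
```

```text
force [[-0.39, 0.68, -1.64], [-0.44, 0.1, -1.94], [-0.4, 0.03, -2.27], [-0.72, 0.56, -2.2], [-0.11, 0.44, -1.47]] mass 0.19417482044782886
[0.48659099 0.01778751 0.1412089 ] 0.05547264269095227 4.85 [[0.236, 0.972, -0.001], [0.972, -0.236, -0.0], [-0.0, -0.001, -1.0]]
(0.594, 0.244, 0.16) -> [ 0.2451  0.0511 -0.0189]
(0.474, 0.256, 0.16) -> [ 0.2285 -0.0684 -0.0188]
(0.594, 0.244, 0.05) -> [0.2452 0.0512 0.0911]
(0.474, 0.256, 0.05) -> [ 0.2286 -0.0683  0.0912]
```

That is about 0.19 kg, below the 0.42 kg the heaviest must weigh at least, so this is a light tin and goes in the tray's far half.

Call:
play_rows(series=[[255,[0.03,0.006,0],[0,0,0]],[255,[0.075,0.016,0],[0,0,0]],[255,[0.125,0.026,0],[0,0,0]],[255,[0.175,0.037,0],[0,0,0]],[255,[0.215,0.045,0],[0,0,0]],[255,[0.24,0.05,0.01],[0,0,0]],[255,[0.245,0.051,0.03],[0,0,0]],[255,[0.245,0.051,0.055],[0,0,0]],[255,[0.245,0.051,0.075],[0,0,0]],[255,[0.245,0.051,0.085],[0,0,0]],[255,[0.245,0.051,0.09],[0,0,0]],[255,[0.245,0.051,0.091],[0,0,0]],[255,[0.245,0.051,0.091],[0,0,0]]])

```text
clock: 6.48
position: [0.5947, 0.2441, 0.0515]
orientation: [0.0, 0.786, 0.618, 0.001]
wrist_force: [0.3, -0.4, -2.0]
width: 0.056
```

Run:
```python
from h import *
s=robot.get_state(); print(s["position"],s["wrist_force"],s["width"],s["clock"])
```

```text
[0.59473021 0.24413796 0.05147352] [ 0.34746995 -0.41192848 -2.01920497] 0.056033627341473394 6.475
```

Call:
play_rows(series=[[255,[0,0,0.002],[0,0,0]],[255,[0,0,0.003],[0,0,0]],[0,[0,0,0.003],[0,0,0]],[0,[0,0,0.003],[0,0,0]],[0,[0,0,0.003],[0,0,0]],[0,[0,0,0.003],[0,0,0]],[0,[0,0,-0.03],[0,0,0]],[0,[0,0,-0.08],[0,0,0]],[0,[-0.03,0.006,-0.11],[0,0,0]],[0,[-0.08,0.016,-0.11],[0,0,0]],[0,[-0.13,0.026,-0.11],[0,0,0.1]],[0,[-0.185,0.037,-0.11],[0,0,0.2]],[0,[-0.24,0.047,-0.11],[0,0,0.28]],[0,[-0.295,0.058,-0.11],[0,0,0.28]],[0,[-0.345,0.068,-0.11],[0,0,0.28]],[0,[-0.369,0.073,-0.11],[0,0,0.28]],[0,[-0.369,0.073,-0.11],[0,0,0.28]],[0,[-0.369,0.073,-0.11],[0,0,0.28]]])

```text
clock: 8.72
position: [0.5783, -0.1303, 0.1605]
orientation: [-0.001, 0.864, 0.503, 0.0]
wrist_force: [-0.6, 0.6, 0.2]
width: 0.0921
```

Run:
```python
from h import *
s=robot.get_state(); print(s["position"],s["wrist_force"],s["width"],s["clock"],rot().as_matrix().round(3).tolist())
go((.579,-.132,.041))
import pickle
w=snap("wrist","pics/w2.png");pickle.dump(w,open("w.pkl","wb"))
```

```text
[ 0.57828566 -0.13025675  0.16049559] [-0.64774646  0.64901576  0.16580105] 0.09211381886844865 8.725 [[0.494, 0.87, -0.0], [0.87, -0.494, 0.001], [0.001, -0.001, -1.0]]
(0.579, -0.132, 0.041) -> [-0.0013  0.0016  0.1195]
```

View pics/w2.png

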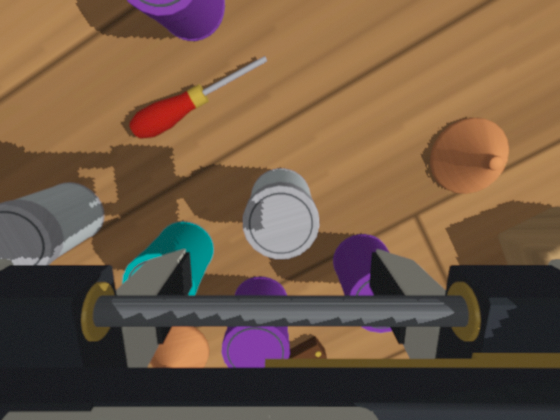

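The tin t1 lid is centred at about (281,221), with the turquoise tin to its left and the purple ones beyond, all clear of the finger line.

Call:
play_rows(series=[[0,[-0.001,0.001,0.03],[0,0,0]],[0,[-0.001,0.001,0.06],[0,0,0]],[0,[-0.001,0.001,0.09],[0,0,0]],[0,[-0.001,0.001,0.11],[0,0,0]],[0,[-0.001,0.001,0.119],[0,0,0]],[0,[-0.001,0.001,0.119],[0,0,0]],[255,[-0.001,0.001,0.119],[0,0,0]],[255,[-0.001,0.001,0.119],[0,0,0]],[255,[-0.001,0.001,0.119],[0,0,0]],[255,[-0.001,0.001,0.119],[0,0,0]],[255,[-0.001,0.001,0.119],[0,0,0]],[255,[-0.001,0.001,0.109],[0,0,0]],[255,[-0.001,0.001,0.089],[0,0,0]],[255,[-0.001,0.001,0.059],[0,0,0]],[255,[-0.001,0.001,0.029],[0,0,0]],[255,[-0.001,0.001,0.009],[0,0,0]],[255,[-0.001,0.001,0],[0,0,0]],[255,[-0.001,0.001,0],[0,0,0]],[255,[-0.001,0.001,0],[0,0,0]],[255,[-0.001,0.001,0],[0,0,0]]])

```text
clock: 11.28
position: [0.5777, -0.1331, 0.1596]
orientation: [-0.001, 0.865, 0.502, -0.001]
wrist_force: [-0.3, -0.2, -6.1]
width: 0.0554
```

Run:
```python
from h import *
weigh()
go((.474,.256,.16),(.474,.256,.05),(.594,.244,.16))
```

```text
force [[-0.29, -0.19, -6.15], [0.89, 0.15, -6.23], [0.14, -1.09, -6.0], [-0.18, -0.9, -6.74], [-0.17, -0.59, -6.53]] mass 0.645292288456994
[ 0.5782796  -0.13321882  0.16016774] 0.05549532615317325 11.475 [[0.495, 0.869, -0.001], [0.869, -0.495, 0.0], [-0.0, -0.001, -1.0]]
(0.474, 0.256, 0.16) -> [ 0.2866 -0.2832  0.0003]
(0.474, 0.256, 0.05) -> [ 0.2866 -0.2831  0.1103]
(0.594, 0.244, 0.16) -> [ 3.356e-01 -1.730e-01  2.000e-04]
```

That is about 0.65 kg, more than any light tin can weigh (0.50 kg), so t1 is the full one. I set it back on its spot and fetch the third.

Call:
play_rows(series=[[255,[0,0,0.03],[0,0,0]],[255,[0,0,0.06],[0,0,0]],[255,[0,0,0.09],[0,0,0]],[255,[0,0,0.108],[0,0,0]],[255,[0,0,0.116],[0,0,0]],[255,[0,0,0.119],[0,0,0]],[255,[0,0,0.12],[0,0,0]],[255,[0,0,0.12],[0,0,0]],[0,[0,0,0.12],[0,0,0]],[0,[0,0,0.12],[0,0,0]],[0,[0,0,0.12],[0,0,0]],[0,[0,0,0.12],[0,0,0]],[0,[0,0,0.09],[0,0,0]],[0,[0,0,0.04],[0,0,0]],[0,[-0.02,0.001,0],[0,0,0]],[0,[-0.07,0.004,0],[0,0,0]],[0,[-0.13,0.008,0],[0,0,0]],[0,[-0.18,0.011,0],[0,0,0]],[0,[-0.2,0.012,0],[0,0,0]],[0,[-0.2,0.012,0],[0,0,0]]])

```text
clock: 13.98
position: [0.4893, -0.3142, 0.1607]
orientation: [0.0, 0.865, 0.501, -0.0]
wrist_force: [0.2, 0.2, -0.4]
width: 0.0919
```

Run:
```python
from h import *
import pickle
w=snap("wrist","pics/w3.png");pickle.dump(w,open("w.pkl","wb"))
s=robot.get_state(); print(s["position"],s["wrist_force"],s["width"],s["clock"])
go((.490,-.313,.041))
```

```text
[ 0.4905102  -0.31213949  0.16053629] [0.63103017 0.65124152 0.22671527] 0.09178964862421349 14.025
(0.49, -0.313, 0.041) -> [-0.0011  0.      0.1195]
```

View pics/w3.png

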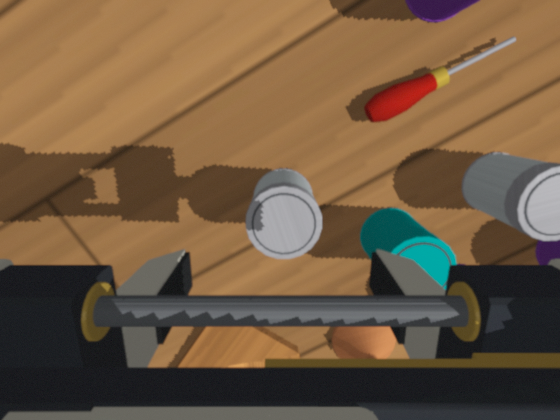

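The third tin's lid is centred at (284,221). t1 stands upright at right, and the turquoise tin is clear of the right finger.

Call:
play_rows(series=[[0,[0,0,0.03],[0,0,0]],[0,[0,0,0.06],[0,0,0]],[0,[0,0,0.09],[0,0,0]],[0,[0,0,0.11],[0,0,0]],[0,[0,0,0.119],[0,0,0]],[0,[0,0,0.119],[0,0,0]],[255,[0,0,0.119],[0,0,0]],[255,[0,0,0.119],[0,0,0]],[255,[0,0,0.119],[0,0,0]],[255,[0,0,0.119],[0,0,0]],[255,[0,0,0.119],[0,0,0]],[255,[0,0,0.109],[0,0,0]],[255,[0,0,0.089],[0,0,0]],[255,[0,0,0.049],[0,0,0]],[255,[0,0,0.009],[0,0,0]],[255,[0,0,-0.03],[0,0,0]],[255,[0,0,-0.04],[0,0,0]],[255,[0,0,-0.04],[0,0,0]],[255,[0,0,-0.04],[0,0,0]],[255,[0,0,-0.04],[0,0,0]]])

```text
clock: 16.52
position: [0.4891, -0.3124, 0.1991]
orientation: [-0.001, 0.865, 0.503, -0.001]
wrist_force: [0.4, -0.7, -1.4]
width: 0.0554
```

Run:
```python
from h import *
weigh()
go((.474,.256,.2),(.474,.256,.05))
```

```text
force [[0.41, -0.69, -1.43], [0.28, 0.38, -0.95], [0.63, 0.19, -0.61], [0.87, 0.33, -0.68], [-0.77, -0.21, -1.73]] mass 0.11010242982290883
[ 0.48969591 -0.31285395  0.19999449] 0.055530656530628546 16.725 [[0.495, 0.869, -0.001], [0.869, -0.495, 0.0], [-0.0, -0.001, -1.0]]
(0.474, 0.256, 0.2) -> [ 4.865e-01 -2.952e-01  3.000e-04]
(0.474, 0.256, 0.05) -> [ 0.4865 -0.295   0.1503]
```

About 0.11–0.13 kg, so light. It goes to the tray's near half.

Call:
play_rows(series=[[255,[0.03,-0.018,0],[0,0,0]],[255,[0.075,-0.046,0],[0,0,0]],[255,[0.125,-0.076,0],[0,0,0]],[255,[0.175,-0.106,0],[0,0,0]],[255,[0.225,-0.137,0],[0,0,0]],[255,[0.275,-0.167,0],[0,0,0]],[255,[0.325,-0.197,0],[0,0,0]],[255,[0.375,-0.228,0],[0,0,0]],[255,[0.425,-0.258,0],[0,0,0]],[255,[0.465,-0.282,0.01],[0,0,0]],[255,[0.486,-0.295,0.03],[0,0,0]],[255,[0.486,-0.295,0.07],[0,0,0]],[255,[0.486,-0.295,0.11],[0,0,0]],[255,[0.486,-0.295,0.135],[0,0,0]],[255,[0.486,-0.295,0.146],[0,0,0]],[255,[0.486,-0.295,0.15],[0,0,0]],[255,[0.486,-0.295,0.15],[0,0,0]]])

```text
clock: 18.85
position: [0.4748, 0.2556, 0.0514]
orientation: [-0.0, 0.865, 0.502, 0.001]
wrist_force: [-0.9, -0.1, -1.1]
width: 0.0555
```

Run:
```python
from h import *
s=robot.get_state(); print(s["position"],s["wrist_force"],s["width"],s["clock"])
go((.474,.256,.0495),(.578,-.132,.17))
```

```text
[0.47481164 0.25564322 0.0513701 ] [-0.94375622 -0.08471175 -1.08344482] 0.05548185989108484 18.85
(0.474, 0.256, 0.0495) -> [-0.0001 -0.0009  0.0019]
(0.578, -0.132, 0.17) -> [-0.2856  0.2816 -0.1188]
```

Call:
play_rows(series=[[255,[0,0,0.002],[0,0,0]],[255,[0,0,0.003],[0,0,0]],[0,[0,0,0.003],[0,0,0]],[0,[0,0,0.003],[0,0,0]],[0,[0,0,0.003],[0,0,0]],[0,[0,0,0.003],[0,0,0]],[0,[0,0,-0.03],[0,0,0]],[0,[0,0,-0.08],[0,0,0]],[0,[-0.02,0.02,-0.118],[0,0,0]],[0,[-0.055,0.054,-0.118],[0,0,0]],[0,[-0.095,0.094,-0.118],[0,0,0]],[0,[-0.135,0.133,-0.118],[0,0,0]],[0,[-0.175,0.173,-0.118],[0,0,0]],[0,[-0.215,0.212,-0.118],[0,0,0]],[0,[-0.255,0.252,-0.118],[0,0,0]],[0,[-0.278,0.275,-0.118],[0,0,0]],[0,[-0.285,0.282,-0.118],[0,0,0]],[0,[-0.285,0.282,-0.118],[0,0,0]]])

```text
clock: 21.1
position: [0.578, -0.1313, 0.1684]
orientation: [-0.0, 0.865, 0.502, -0.0]
wrist_force: [-1.2, -0.2, -0.1]
width: 0.0915
```

Run:
```python
from h import *
w=snap("wrist"); b=snap("scene")
im=np.hstack([w["pixels"][100:420,:400],b["pixels"][80:400,150:550]])
cv2.imwrite("pics/m.png",im[:,:,::-1])
s=robot.get_state(); print(s["position"],s["wrist_force"],s["width"],s["clock"])
go((.578,-.132,.041))
```

```text
[ 0.57799096 -0.12948649  0.16844986] [0.4741513  1.35511699 0.18201591] 0.09194622557766612 21.2
(0.578, -0.132, 0.041) -> [-0.0023  0.0014  0.1274]
```

View pics/m.png

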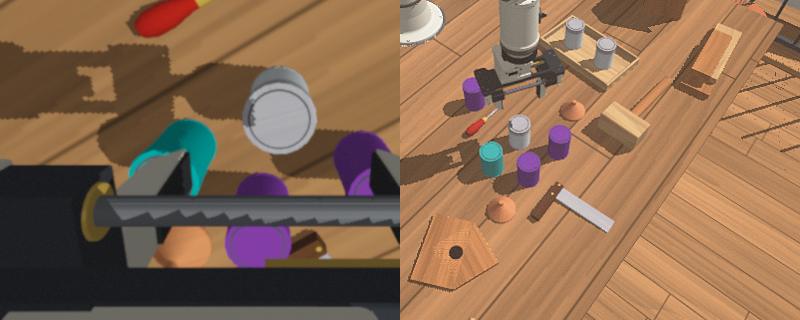

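The left half shows t1's lid centred at about (280,217) in the wrist frame. The right half shows both light tins upright in the tray and everything else undisturbed. Now the final grasp and lift to about 17.5 cm.

Call:
play_rows(series=[[0,[-0.001,0.001,0.04],[0,0,0]],[0,[-0.001,0.001,0.08],[0,0,0]],[0,[-0.001,0.001,0.11],[0,0,0]],[0,[-0.001,0.001,0.122],[0,0,0]],[0,[-0.001,0.001,0.127],[0,0,0]],[0,[-0.001,0.001,0.127],[0,0,0]],[255,[-0.001,0.001,0.127],[0,0,0]],[255,[-0.001,0.001,0.127],[0,0,0]],[255,[-0.001,0.001,0.127],[0,0,0]],[255,[-0.001,0.001,0.127],[0,0,0]],[255,[-0.001,0.001,0.127],[0,0,0]],[255,[-0.001,0.001,0.117],[0,0,0]],[255,[-0.001,0.001,0.095],[0,0,0]],[255,[-0.001,0.001,0.06],[0,0,0]],[255,[-0.001,0.001,0.025],[0,0,0]],[255,[-0.001,0.001,-0.01],[0,0,0]],[255,[-0.001,0.001,-0.036],[0,0,0]],[255,[-0.001,0.001,-0.046],[0,0,0]],[255,[-0.001,0.001,-0.048],[0,0,0]],[255,[-0.001,0.001,-0.048],[0,0,0]]])

```text
clock: 23.7
position: [0.5775, -0.133, 0.2153]
orientation: [-0.001, 0.865, 0.503, -0.001]
wrist_force: [-1.0, -0.3, -6.7]
width: 0.0555
```

Call:
play_rows(series=[[255,[0,0,0],[0,0,0]],[255,[0,0,0],[0,0,0]],[255,[0,0,0],[0,0,0]],[255,[0,0,0],[0,0,0]],[255,[0,0,0],[0,0,0]],[255,[0,0,0],[0,0,0]]])

```text
clock: 24.45
position: [0.5786, -0.1333, 0.2168]
orientation: [0.0, 0.865, 0.503, 0.0]
wrist_force: [0.6, -0.3, -5.4]
width: 0.0557
```

Run:
```python
from h import *
weigh()
a=snap("top"); b=snap("scene")
im=np.hstack([a["pixels"][80:400,60:460],b["pixels"][80:400,150:550]])
cv2.imwrite("pics/end.png",im[:,:,::-1])
```

```text
force [[0.6, -0.32, -5.39], [-0.02, -0.4, -5.17], [0.03, 0.49, -6.02], [0.04, 0.06, -5.96], [-0.75, 0.95, -5.0]] mass 0.5612960925088358
[ 0.57854071 -0.13326399  0.21672433] 0.05543329254756163 24.65 [[0.495, 0.869, -0.0], [0.869, -0.495, 0.0], [-0.0, -0.0, -1.0]]
```

View pics/end.png

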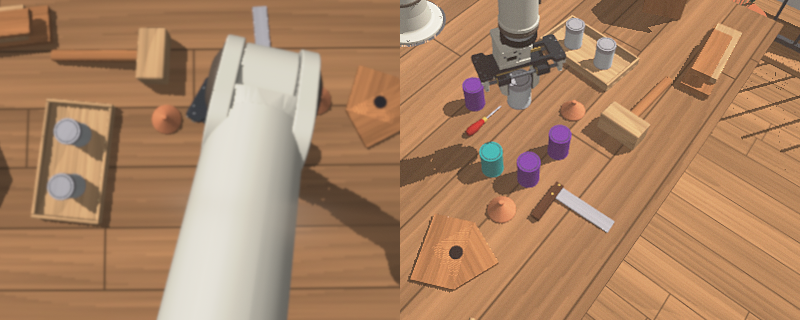

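Both light tins stand upright in the tray, at (68,131) and (62,187) in the left half. The full tin hangs upright in the gripper at (520,90) in the right half, and the bystanders are in place.

```bash
python3 -c "
from h import *
s=robot.get_state();print(s['position'],s['width'],s['wrist_force']);print(robot.finish_job())"
```

```text
[ 0.57855629 -0.13325188  0.21672745] 0.05577227265827906 [ 0.60246902 -0.99665313 -6.00569217]
the job is handed in; nothing more can be done
None
```

The full tin is in the gripper, upright and still, with its underside about 17.5 cm above the bench. The two lighter tins stand upright in the tray. I handed the job in at about 24.7 s.

- **Weights:** The tins weighed about 0.19, 0.65 and 0.11 kg, so the middle one was clearly the full one. I set it back on its spot while I moved the other two.
- **Last checks:** The TCP was steady at 0.217 m, the opening was 55–56 mm, and the final pictures showed everything as above. In the scene view the tools, copper caps, cedar panel and coloured look-alikes looked undisturbed.
- **One disagreement:** The full tin read 0.56 kg on the final lift against 0.65 kg earlier. I put this down to force-sensor noise of about 0.5–1 N. Either value is above the most a lighter tin could weigh (0.50 kg).

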